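Strip down the leather mould and put every part on its own place

TASK

The leather tray has dried on its mould: take the stack apart from the top down, one part at a time. Set the steel weight down gently in its shallow dish, put the beech ring over the thick post of the mould stand, the leather tray dome up on the trimming block, and last the former on top of the mould stand, over its thin dowel and above the ring. Everything must sit right down and flat. Leave the cake of beeswax beside them where it lies.

Things in the scene. Friction and masses are not known exactly. Their poses are not given: they have to be found in the camera images.
- weight: The steel pattern weight on top of the stack, standing on the ring: a squat round body 57 mm across and 34 mm high, a short neck, and a round knob 24 mm across on top (39 to 55 mm above the underside), 0.6 kg. Gripped round the body it hangs steady; by the knob it may swing. Origin: centre of its underside; z up. Its yaw does not matter.
- ring: The hold-down ring under the weight: a warm brown beech ring, 66 mm outside, bore 50 mm, 18 mm high, about 80 g. Origin: centre of its underside; z along its axis. It starts round the dome of the leather tray, resting on the tray's brim, 2 mm of play all round. Its yaw does not matter.
- tray: The moulded tray under the ring: stiff dry pale natural leather, like a flat hat lying brim down. Brim 74 mm across, 3 mm thick; dome 46 mm across, its closed top 19 mm above the underside; hollow below, 41 mm wide, 16 mm deep; 40 g. Origin: centre of the underside of the brim; z up through the dome. Starts over the former's boss, brim on its disc. Its yaw does not matter.
- former: The former, bottom of the stack, loose on the table: a dark turned wooden disc 80 mm across, 12 mm thick, with a boss 36 mm across rising 15 mm more from its middle (27 mm in all) and a plain hole 20 mm across right through the centre; 100 g. Origin: centre of its underside; z up. Its rim shows round the tray's brim. Its yaw does not matter.
- dish: The weight's place: a shallow turned wooden dish, 76 mm outside, fixed to the table; its round recess is 67 mm across, its floor (grey felt) 6 mm and its rim 12 mm above the table. Origin: centre of its underside; z up.
- mould_stand: The place of ring and former: a round plywood plate 72 mm across, 10 mm thick, fixed to the table. On it a thick tapering post, 44 mm across for 8 mm, 32 mm across at its flat top 32 mm above the table; from that rises a thin dowel, 12 mm across, tip tapering, to 56 mm. Origin: centre of the underside; z up. Seated, the ring lies on the plate round the post, the former on the post's flat top.
- trim_block: The leather tray's place, the trimming block: a round wooden pedestal 58 mm across on a plywood foot 70 mm across, fixed to the table. Pedestal top 28 mm above the table; from it rises a tapering boss, 35 mm across for 5 mm, 22 mm across at its top, 13 mm up. Origin: centre of the foot's underside; z up. Seated, the dome covers the boss and the brim rests on the pedestal.
- beeswax: A bystander: a cake of beeswax, 36 x 52 x 21 mm, lying loose near the left of the work. Origin: centre of its underside. Leave it where it is.

How it is judged:
By the outcome, as a careful person would: the job done as asked, in the order asked, and still so for the second after the job is handed in, with the robot touching nothing.
It also fails if it takes over 118 s, if anything falls off the work surface, if the arm or the gripper's body presses on something with over 40 N, if the wrist force passes 120 N, or if a joint passes its speed limit or range.

ROBOT

A 6-joint arm with a two-finger parallel gripper is mounted at the origin on the work surface; the furniture and walls round the work are solid. World frame = base frame: x ahead of the robot, y to its left, z up, the work surface at z = 0. Lengths are in mm, angles in degrees, forces in N, time in s.
With the tool pointing down it reaches from about 350 to 850 mm from the base axis. Payload 8.1 kg.
Tool frame: the origin (TCP) lies at the very end of the fingers, on their centre line; the grasp point (between the pads) lies 19 mm behind it; z points along the fingers, y is the line along which they close (so a half turn about z gives the same grasp; the last joint's range is limited). The gripper opens to 85 mm and grips with 20 to 120 N. Pads are 22 mm wide; open, the fingers measure 114 mm over their backs; the gripper's body (76 mm by 85 mm) begins 54 mm behind the grasp point. The pads swing forward as they close: fully open they stand 13 mm farther back than shut.
Start: joints at [64.32, 7.471, 85.268, -0, 87.261, -4.893], TCP at [212.915, 560.957, 231.292] pointing down, gripper open.
Joint ranges: [-169.43, 169.43], [-51.17, 129.36], [1.28, 143.12], [-76.62, 256.62], [0, 156.53], [-152.29, 152.29]. Speed limits (degrees/s): [136.94, 136.94, 159.86, 180, 180, 180].

INTERFACE

Orientations are given as [roll, pitch, yaw] about the fixed x, y, z axes, in that order (R = Rz(yaw) Ry(pitch) Rx(roll)).
In Python, from bench import status, viewer, job gives the robot as it stands.
- The arm moves only by the tool arm_command, never from a script. Its argument "targets" is a list that holds one entry, the list of rows, each a list of 7 numbers: the shift along the world's x, y, z in m, then the turn, a rotation vector about the world's x, y, z in rad, then the opening, from -1 (shut) to 1 (fully open). In form: [[[dx, dy, dz, rx, ry, rz, gripper], ...]]. A call has 1 to 10 rows; each row shifts and turns the commanded pose from where the row before left it; what a row does not reach is not made up. A row lasts 1/8 s, in which the tool goes at most 62.5 mm and 10.7 degrees, less where a joint would pass 70% of its speed; a pose out of reach is approached as far as the arm can. A call with a gripper value outside its range is refused whole. The fingers move at their own pace and stop on an object; "force" is the grip in N (left out, the last holds). Time passes only in rows, so rows that do not move let the fingers close. It gives the time, the measured TCP pose, the force, the opening and the grip force at its end, in the units of the state.
- status.sense(): the state, without advancing time (a new reading comes with each control period).
- viewer.snapshot(name): name is "scene" or "side" or "wrist"; returns the picture (400x640x3 uint8, red, green, blue); there is no depth.
- viewer.camera_model(name): a dict with "vertical_fov" (degrees; the focal length in pixels is half the picture's height over the tangent of half this angle, whatever the lens; pixels are square), "cx", "cy" (the principal point, pixels), "xyz" and "attitude" of the camera in the world. Camera axes: x right, y down, z forward; pixel columns grow to the right and rows downward; lengths in mm; the calibration is good to about 2 mm. A picture is of the moment at which its call begins: read the wrist's pose just before it. camera_model takes no time and is no camera call; for the wrist camera it gives the pose at the moment of the call.
- job.hand_in(): hands the job in; it is judged then, once.
The state is a dict: "time": time; "joint_pos": joint angles; "qd": joint speeds; "joint_efforts": joint torques, N m; "tool_pos": TCP position; "tcp_rot": TCP orientation; "ft_force": force on the tool from outside, world axes, zero at the start; "wrist_torque": the same for the moment, N m; "finger_gap": finger opening in mm; "grip_force": force on a finger pad.
Only numpy, scipy, OpenCV 4.12 (cv2) and the standard library are available. Lean on these libraries where they do the work, as an engineer would, in place of code of your own. Each camera call takes 0.05 s, during which the arm holds its last target. There are 200 camera calls.

## Working session

There is one attempt and no reset: what is moved stays moved. The work goes in short steps, Python scripts to look and compute and a tool call to move; the robot and the scene stay as the last step left them, time stands still between calls to the robot, and variables do not carry over. Pictures are saved under pics/ and viewed, at most 14 in all, crops included, and the job is handed in when it is done.

Besides the shell and the picture viewer there is one more tool, called after "Call:" as name([rows], argument=value, ...), one row to a line, values as JSON. arm_command: Moves the arm, as the interface text tells. Its arguments: {"type":"object","properties":{"targets":{"type":"array"},"force":{"type":"number"}},"required":["targets"]}

```bash
mkdir -p pics; ls; python3 - <<'E'
from bench import status, viewer
import cv2
print(status.sense())
for n in ["scene","side","wrist"]:
    m=viewer.camera_model(n); print(n,m)
    cv2.imwrite(f"pics/{n}0.png",viewer.snapshot(n)[:,:,::-1])
E
```

```text
pics
{'time': 0.0, 'joint_pos': array([ 6.43214571e+01,  7.51433083e+00,  8.53334974e+01, -7.86350681e-04,
        8.72601722e+01, -4.89338849e+00]), 'qd': array([-0.05197347, -0.04716076, -0.08589632, -0.08065012, -0.13148148,
       -0.00598943]), 'joint_efforts': array([-1.86321129e-03, -5.69415450e+01, -5.00535142e+01, -3.48820486e-04,
        1.52858114e-02,  2.66778002e-06]), 'tool_pos': array([212.65681773, 560.43753997, 230.2121027 ]), 'tcp_rot': array([-1.79892326e+02, -8.43012526e-03,  1.59214876e+02]), 'ft_force': array([ 0.31718302, -0.16787494, -0.16569264]), 'wrist_torque': array([-0.00989509,  0.02826785,  0.00924265]), 'grip_force': 0.0, 'finger_gap': 85.42696383383945}
scene {'vertical_fov': 45.49820885569202, 'cx': 319.06245137077224, 'cy': 201.43931459331193, 'xyz': array([-109.69931884,  834.85326008,  491.91596431]), 'attitude': array([-121.45543424,    0.78435288, -136.4500009 ])}
side {'vertical_fov': 51.21171482475908, 'cx': 314.886348905794, 'cy': 190.29222963214642, 'xyz': array([982.8028058 , 790.36603184, 405.54907565]), 'attitude': array([-116.13739391,   -0.73756419,  128.96930623])}
wrist {'vertical_fov': 64.07601723428533, 'cx': 319.42644056383875, 'cy': 198.1450075560383, 'xyz': array([147.77601453, 588.10697129, 373.04273728]), 'attitude': array([1.63699081e+02, 9.77875755e-02, 6.92215845e+01])}
```

View pics/scene0.png

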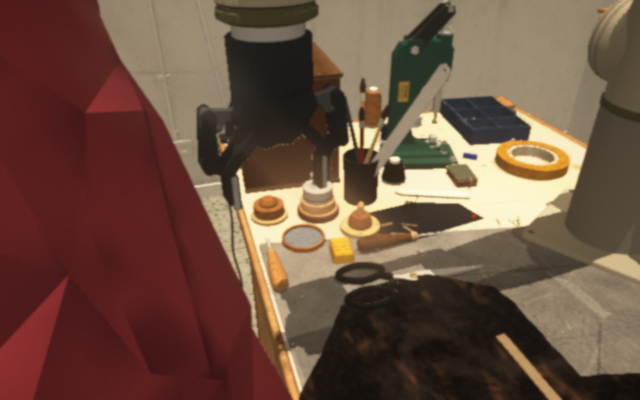

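View pics/side0.png

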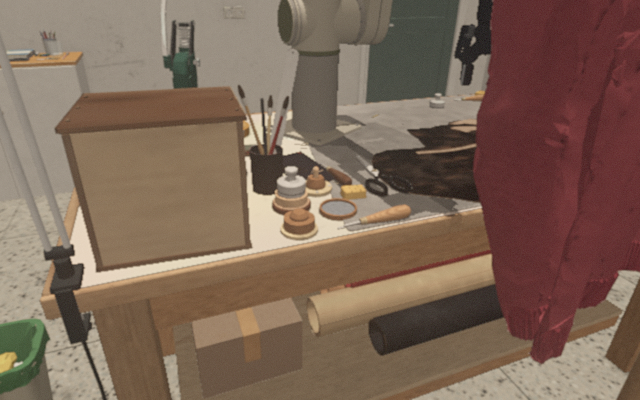

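View pics/wrist0.png

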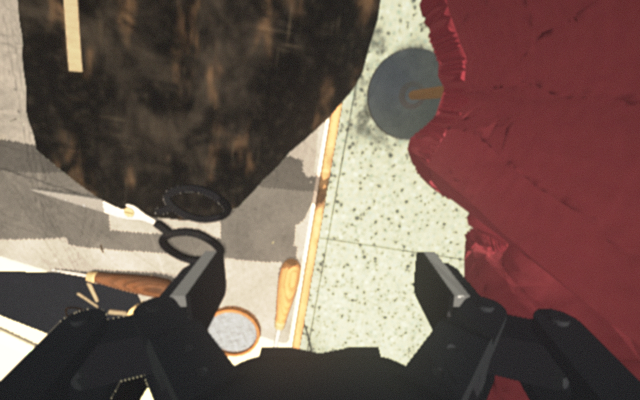

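Scene: stack (319,200), trim block (269,208), dish (303,237), mould stand (361,220), wax (342,250). Side: stack (291,190), trim block (298,222), dish (338,209), stand (316,181). A brush pot and a cabinet stand behind the stack. The wrist view shows the dish at (234,330).

```bash
cat > h.py <<'E'
import numpy as np, cv2
from bench import status, viewer
from scipy.spatial.transform import Rotation as R
def model(n):
    m=viewer.camera_model(n); m['f']=200/np.tan(np.radians(m['vertical_fov']/2))
    m['R']=R.from_euler('xyz',m['attitude'],degrees=True).as_matrix(); return m
def ray(m,u,v): return m['R']@np.array([(u-m['cx'])/m['f'],(v-m['cy'])/m['f'],1])
def onz(m,u,v,z):
    d=ray(m,u,v); return m['xyz']+d*(z-m['xyz'][2])/d[2]
def proj(m,p):
    c=m['R'].T@(np.asarray(p,float)-m['xyz']); return c[:2]/c[2]*m['f']+[m['cx'],m['cy']]
def two(m1,p1,m2,p2):
    a,b=ray(m1,*p1),ray(m2,*p2); A=np.c_[a,-b]; t=np.linalg.lstsq(A,m2['xyz']-m1['xyz'],rcond=None)[0]
    q,w=m1['xyz']+a*t[0],m2['xyz']+b*t[1]; return (q+w)/2,np.linalg.norm(q-w)
E
python3 - <<'E'
from h import *
np.set_printoptions(precision=1,suppress=True)
s,d,w=model('scene'),model('side'),model('wrist')
for n,a,b,z in [('dish',(303.5,237),(338,208.5),12),('stand tip',(361,205),(316.5,169.5),56),('trim top',(268.5,200),(298,212),41),('wax',(342,249),(352,191),15),('knob',(317,183),(291,172),100)]:
    print(n,*two(s,a,d,b),onz(s,*a,z),onz(d,*b,z))
print(onz(w,234,330,12))
t=status.sense(); print(w['R'].T@(w['xyz']-t['tool_pos']))
for n in('scene','side'):
    im=cv2.imread(f'pics/{n}0.png'); c=im[160:270,230:400] if n=='scene' else im[140:250,230:400]
    cv2.imwrite(f'pics/{n}0c.png',cv2.resize(c,None,fx=4.5,fy=4.5,interpolation=2))
E
```

```text
dish [380.3 368.7   6.1] 1.0203821556514938 [374.7 373.7  12. ] [389.7 375.7  12. ]
stand tip [331.2 273.3  48.2] 1.163511722615449 [323.9 282.3  56. ] [346.2 285.6  56. ]
trim top [483.9 354.6  35. ] 3.2474365946185917 [474.5 363.3  41. ] [490.5 359.2  41. ]
wax [305.4 351.9  10.4] 1.57747167409935 [300.9 357.6  15. ] [312.3 355.8  15. ]
knob [422.6 285.8  70.1] 11.613485236615926 [379.1 333.4 100. ] [465.6 321.1 100. ]
[377.9 377.9  12. ]
[   2.6  -27.6 -156.8]
```

View pics/side0c.png

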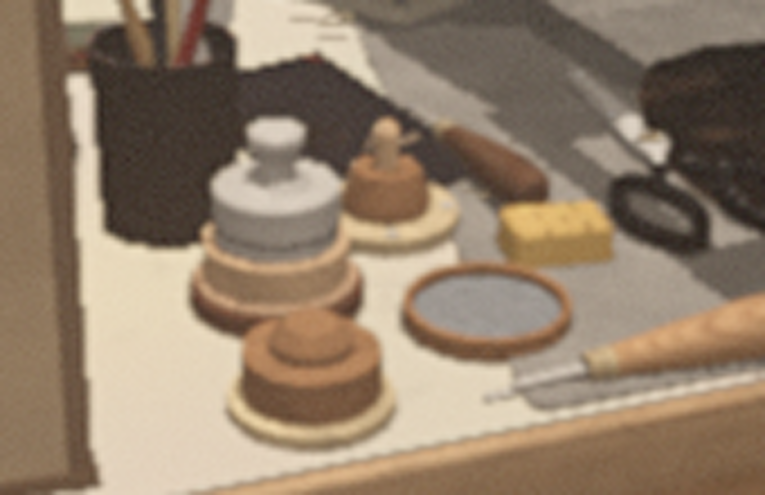

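```bash
python3 - <<'E'
from h import *
np.set_printoptions(precision=0,suppress=True)
s,d=model('scene'),model('side')
print('knob',onz(d,291.1,170,82),'ring top',onz(d,291.5,197,33))
p=onz(d,266.7,186,0);print('pot base',p, 'pot px in scene',proj(s,p), 'rim z', [proj(d,p+[0,0,z]) for z in(80,100,120)])
for u,v in [(240,88),(265,95),(270,90),(287,97)]:
    print('brush',[two(s,q,d,(u,v)) for q in ((354,120),(362,110),(393,108),(381,125))])
for u,v in [(66,130),(247,120),(240,90),(247,247),(90,263)]: print('cab',onz(d,u,v,0),onz(d,u,v,200))
E
```

```text
knob [428. 287.  82.] ring top [442. 300.  33.]
pot base [390. 179.   0.] pot px in scene [367. 197.] rim z [array([265., 153.]), array([265., 144.]), array([265., 135.])]
brush [(array([428., 172., 190.]), np.float64(72.11584024712295)), (array([422., 159., 196.]), np.float64(51.69991387327198)), (array([385., 114., 190.]), np.float64(38.79372682719565)), (array([394., 134., 178.]), np.float64(73.36901753416662))]
brush [(array([402., 207., 191.]), np.float64(42.24811217729747)), (array([396., 195., 197.]), np.float64(22.390107949088847)), (array([359., 155., 191.]), np.float64(8.263645192102045)), (array([368., 172., 180.]), np.float64(41.68098580485071))]
brush [(array([394., 215., 198.]), np.float64(47.62493881944365)), (array([388., 204., 205.]), np.float64(28.134547004258298)), (array([352., 164., 199.]), np.float64(14.59138123205684)), (array([360., 181., 188.]), np.float64(47.37848622724627))]
brush [(array([377., 239., 197.]), np.float64(23.31403559817819)), (array([371., 228., 203.]), np.float64(4.159116071267735)), (array([335., 192., 198.]), np.float64(10.357208901136904)), (array([344., 207., 186.]), np.float64(21.71370024166293))]
cab [ 505. -566.   -0.] [741. 103. 200.]
cab [  70. -232.    0.] [520. 272. 200.]
cab [-213. -582.    0.] [377.  95. 200.]
cab [585. 325.   0.] [781. 555. 200.]
cab [778. 166.   0.] [879. 474. 200.]
```

View pics/scene0c.png

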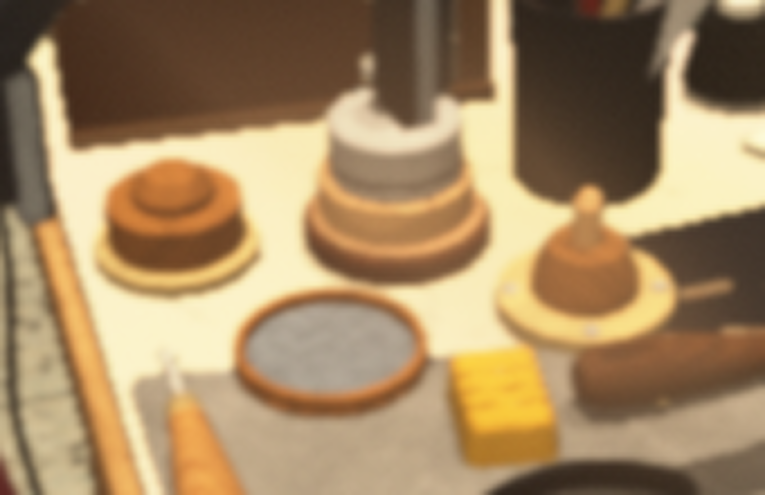

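Knob is near (428,288), with the pot about 100 mm away at −y and the cabinet at +x. I'll close the fingers along x and look from above.

Call:
arm_command([
  [[0.027,-0.036,0.003,0,0,-0.172,1],[0.027,-0.036,0.003,0,0,-0.172,1],[0.027,-0.036,0.003,0,0,-0.172,1],[0.027,-0.036,0.003,0,0,-0.172,1],[0.027,-0.036,0.003,0,0,-0.172,1],[0.027,-0.036,0.003,0,0,-0.172,1],[0.026,-0.035,0.003,0,0,-0.172,1],[0,0,0,0,0,0,1],[0,0,0,0,0,0,1]],
])

```text
time: 1.27
tool_pos: [400.6, 310.1, 252.0]
tcp_rot: [-180.0, -0.0, 90.3]
ft_force: [0.1, -1.0, 0.3]
finger_gap: 85.5
grip_force: 0.0
```

```bash
python3 - <<'E'
from h import *
np.set_printoptions(precision=1,suppress=True)
import pickle
s=status.sense();print(s['tool_pos'],s['tcp_rot'],s['joint_pos'],s['ft_force'])
m=model('wrist');im=viewer.snapshot('wrist')[:,:,::-1];cv2.imwrite('pics/w1.png',im);pickle.dump(m,open('w1.pkl','wb'))
E
```

```text
[400.6 310.1 252. ] [-180.    -0.    90.3] [31.9 -7.6 98.1  0.  89.5 31.6] [ 0.1 -1.   0.3]
```

View pics/w1.png

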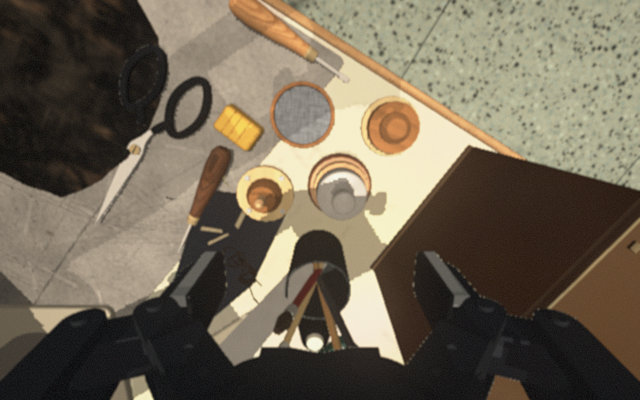

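The wrist view is clear: dish (303,115), trim block (393,126), stand (264,193), stack (340,187), wax (240,127), pot (318,265), cabinet at right.

```bash
python3 - <<'E'
from h import *
im=cv2.imread('pics/w1.png');c=cv2.resize(im[75:225,225:425],None,fx=4,fy=4,interpolation=2)
hsv=cv2.cvtColor(c,cv2.COLOR_BGR2HSV)
for x,y in [(302,115),(345,187),(340,158),(335,165),(264,172),(264,190),(270,212),(393,126),(393,108),(393,148),(410,126),(360,210)]: print((x,y),hsv[(y-75)*4,(x-225)*4])
cv2.imwrite('pics/w1c.png',c)
E
```

```text
(302, 115) [ 21  23 144]
(345, 187) [ 17  47 135]
(340, 158) [ 14 114 223]
(335, 165) [ 19 112 246]
(264, 172) [ 22 100 244]
(264, 190) [ 14 156 200]
(270, 212) [ 16 122 119]
(393, 126) [ 14 153 206]
(393, 108) [ 14 155 187]
(393, 148) [ 13 153 211]
(410, 126) [ 13 147 156]
(360, 210) [ 17  49 146]
```

View pics/w1c.png

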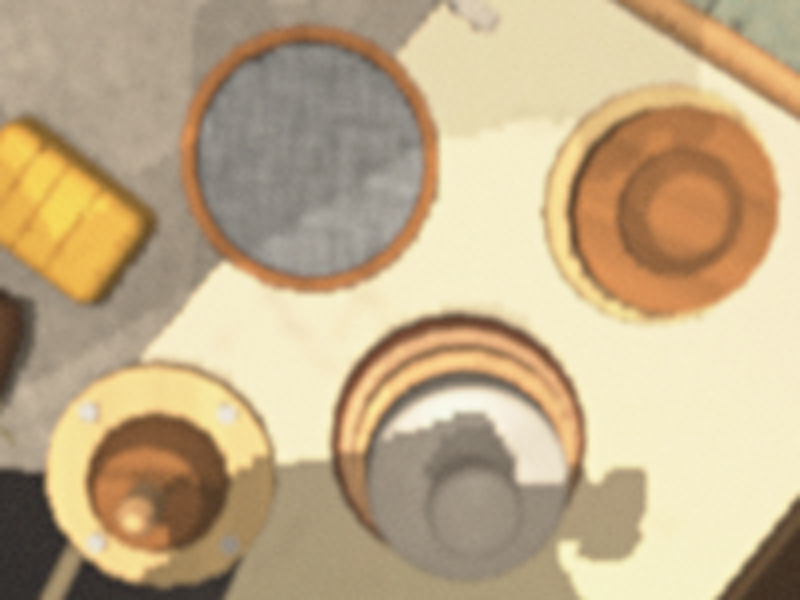

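Crop (4×, origin (225,75)): dish rim centre (310,158), trim pedestal top (675,207) with boss top (683,211), stand plate (160,474) with dowel tip (138,513), weight body top (468,482), knob (475,507).

```bash
python3 - <<'E'
from h import *
import pickle
np.set_printoptions(precision=1,suppress=True)
m=pickle.load(open('w1.pkl','rb'))
def P(x,y,z): return onz(m,225+(x+.5)/4-.5,75+(y+.5)/4-.5,z)
def box(n,l,r,t,b,z,d):
    # centre from opposite edges on the plane
    cx,cy=(l+r)/2,(t+b)/2
    p=[P(l,cy,z),P(r,cy,z),P(cx,t,z),P(cx,b,z)]
    c=P(cx,cy,z); print(n,'ctr',(p[0]+p[1]+p[2]+p[3])[:2]/4,'w',np.linalg.norm(p[0]-p[1]),'h',np.linalg.norm(p[2]-p[3]),'want',d)
box('dish recess rim',195,425,40,277,12,67)
box('dish outer',182,438,25,293,12,76)
box('trim ped',572,778,105,312,28,58)
box('trim boss top',645,722,172,250,41,22)
box('trim foot',545,752,86,322,7,70)
box('plate',46,275,362,587,10,72)
box('weight body',367,568,384,580,67,57)
box('knob',430,522,465,556,81,24)
print('dowel',P(138,513,54),'former disc top edge',P(460,315,12),P(333,440,12),P(586,440,12))
print('cab corner base?',[P((a-225)*4,(b-75)*4,z) for a,b,z in((372,267,0),(471,147,200),(372,267,200),(408,362,200))])
print('pot rim',[P((a-225)*4,(b-75)*4,90) for a,b in((290,268),(347,268),(320,262))])
E
```

```text
dish recess rim ctr [381.9 372.4] w 66.63021134034972 h 66.48253666932361 want 67
dish outer ctr [381.9 372.2] w 74.17018853695254 h 75.20777853266122 want 76
trim ped ctr [485.  359.9] w 57.79484447182096 h 56.94330032075895 want 58
trim boss top ctr [484.4 360.4] w 20.848336012497896 h 20.712289511414674 want 22
trim foot ctr [481.8 359.7] w 61.34171626535278 h 68.4915357996573 want 70
plate ctr [334.1 276.6] w 71.4787546966782 h 72.967338827094 want 72
weight body ctr [425.9 290.9] w 53.53475295732455 h 54.26992529234453 want 57
knob ctr [427.2 287.5] w 23.610011817484658 h 24.428037535686688 want 24
dowel [335.2 278.1  54. ] former disc top edge [426.4 327.7  12. ] [388.1 289.   12. ] [466.1 289.4  12. ]
cab corner base? [array([474.6, 170.6,   0. ]), array([493.7, 359.6, 200. ]), array([437.8, 278.4, 200. ]), array([468.7, 199.8, 200. ])]
pot rim [array([371.1, 217.5,  90. ]), array([431.6, 217.8,  90. ]), array([402.9, 224.7,  90. ])]
```

```bash
python3 - <<'E'
from h import *
import pickle
np.set_printoptions(precision=0,suppress=True)
m=pickle.load(open('w1.pkl','rb'));d=model('side');s=model('scene')
for b in((247,247),(245,122),(238,90)):
  for a in ((471,147),(372,267)): print(a,b,two(m,a,d,b))
print([onz(s,*p,0) for p in((247,192),(339,181))],onz(m,471,147,0),onz(m,372,267,0))
print(two(s,(339,75),d,(238,90)),two(s,(312,45),d,(238,90)))
E
```

```text
(471, 147) (247, 247) (array([588., 333.,   4.]), np.float64(5.523908264996669))
(372, 267) (247, 247) (array([ 477.,  151., -108.]), np.float64(75.53441820230606))
(471, 147) (245, 122) (array([528., 330., 195.]), np.float64(78.75025881303105))
(372, 267) (245, 122) (array([462., 234., 163.]), np.float64(51.56156576157127))
(471, 147) (238, 90) (array([519., 327., 239.]), np.float64(105.14769310004294))
(372, 267) (238, 90) (array([465., 248., 218.]), np.float64(86.99967601940719))
[array([584., 329.,   0.]), array([475., 168.,   0.])] [588. 335.   0.] [475. 170.   0.]
(array([462., 186., 231.]), np.float64(5.654332788170163)) (array([500., 223., 264.]), np.float64(48.22606995658159))
```

Call:
arm_command([
  [[0.013,-0.011,-0.03,0,0,0,1],[0.0132,-0.0108,-0.03,0,0,0,1],[0,0,-0.03,0,0,0,1],[0,0,-0.03,0,0,0,1],[0,0,-0.03,0,0,0,1],[0,0,-0.025,0,0,0,1],[0,0,-0.02,0,0,0,1],[0,0,-0.015,0,0,0,1],[0,0,-0.006,0,0,0,1],[0,0,0,0,0,0,1]],
])

```text
time: 2.58
tool_pos: [426.9, 288.5, 36.3]
tcp_rot: [-180.0, 0.0, 90.3]
ft_force: [-1.0, 0.5, -0.4]
finger_gap: 85.4
grip_force: 0.0
```

Call:
arm_command([
  [[0,0,0,0,0,0,-1],[0,0,0,0,0,0,-1],[0,0,0,0,0,0,-1],[0,0,0,0,0,0,-1],[0,0,0,0,0,0,-1],[0,0,0,0,0,0,-1]],
], force=50)

```text
time: 3.32
tool_pos: [427.9, 288.5, 37.6]
tcp_rot: [179.9, -0.0, 90.2]
ft_force: [-2.7, -2.1, 6.1]
finger_gap: 52.3
grip_force: 51.7
```

```bash
python3 - <<'E'
from h import *
s=viewer.snapshot('scene')[150:230,270:390,::-1];d=viewer.snapshot('side')[140:220,240:360,::-1]
cv2.imwrite('pics/g1.png',np.hstack([cv2.resize(a,(400,267),interpolation=2) for a in(s,d)]))
print(status.sense())
E
```

```text
{'time': 3.425, 'joint_pos': array([2.82992440e+01, 5.20720948e+00, 1.09022457e+02, 1.70870023e-03,
       6.56736881e+01, 2.80708562e+01]), 'qd': array([ 0.01167082, -0.00098799, -0.05118816,  0.12957908,  0.08026912,
       -0.06456519]), 'joint_efforts': array([-3.55723584e-01, -4.60703981e+01, -4.23777831e+01, -9.84351779e-02,
       -8.20665378e-01,  3.83974635e-03]), 'tool_pos': array([427.83636138, 288.51998444,  37.59098841]), 'tcp_rot': array([ 1.79915456e+02, -4.68526696e-02,  9.02277198e+01]), 'ft_force': array([-2.15008269, -1.27813931,  5.35609775]), 'wrist_torque': array([-0.13596754,  0.33607722,  0.00909001]), 'grip_force': 51.673652251192834, 'finger_gap': 52.55138795960362}
```

View pics/g1.png

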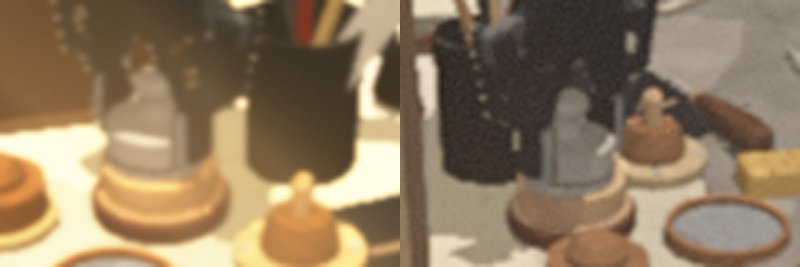

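Call:
arm_command([
  [[0,0,0.005,0,0,0,-1],[0,0,0.015,0,0,0,-1],[0,0,0.02,0,0,0,-1],[0,0,0.02,0,0,0,-1],[-0.012,0.021,0,0,0,0,-1],[-0.012,0.021,0,0,0,0,-1],[-0.011,0.021,0,0,0,0,-1],[-0.0109,0.0208,0,0,0,0,-1],[0,0,0,0,0,0,-1],[0,0,0,0,0,0,-1]],
])

```text
time: 4.68
tool_pos: [381.2, 371.6, 96.5]
tcp_rot: [180.0, 0.0, 90.2]
ft_force: [0.6, -1.0, -6.1]
finger_gap: 52.3
grip_force: 54.1
```

```bash
python3 - <<'E'
from h import *
print(status.sense()['tool_pos'],status.sense()['finger_gap'])
w=viewer.snapshot('wrist')[:,:,::-1];cv2.imwrite('pics/w2.png',w)
s=viewer.snapshot('scene')[150:260,250:390,::-1];d=viewer.snapshot('side')[130:240,240:380,::-1]
cv2.imwrite('pics/g2.png',np.vstack([np.hstack([cv2.resize(a,(381,300),interpolation=2) for a in(s,d)]),cv2.resize(w[60:300,150:460],(762,590))[:300]]))
E
```

```text
[381.24615989 371.59326879  96.50575876] 52.27277191173241
```

View pics/g2.png

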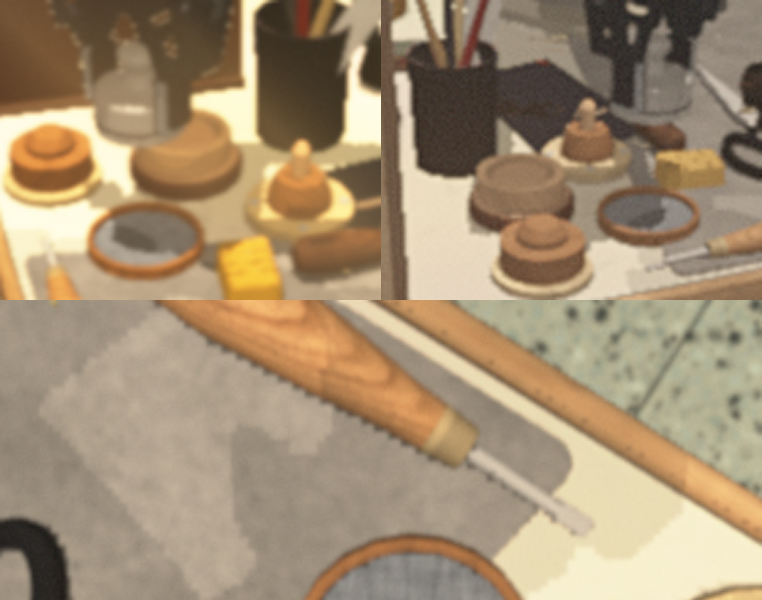

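The weight hangs upright in the grip, clear of the ring, and the dish lies right below. Lowering it.

Call:
arm_command([
  [[0.0006,0.0006,-0.02,0,0,0,-1],[0,0,-0.02,0,0,0,-1],[0,0,-0.02,0,0,0,-1],[0,0,-0.012,0,0,0,-1],[0,0,-0.006,0,0,0,-1],[0,0,-0.003,0,0,0,-1],[0,0,-0.001,0,0,0,-1],[0,0,0,0,0,0,-1]],
])

```text
time: 5.82
tool_pos: [382.1, 372.8, 14.8]
tcp_rot: [180.0, -0.0, 90.2]
ft_force: [0.6, 0.5, -5.8]
finger_gap: 52.1
grip_force: 54.1
```

Call:
arm_command([
  [[0,0,-0.001,0,0,0,-1],[0,0,-0.001,0,0,0,-1],[0,0,-0.001,0,0,0,-1],[0,0,-0.001,0,0,0,-1],[0,0,0,0,0,0,-1]],
])

```text
time: 6.45
tool_pos: [381.9, 372.6, 11.0]
tcp_rot: [-180.0, 0.0, 90.2]
ft_force: [-3.1, -3.2, 4.6]
finger_gap: 52.2
grip_force: 55.0
```

Call:
arm_command([
  [[0,0,-0.0003,0,0,0,-1],[0,0,0,0,0,0,-0.2],[0,0,0,0,0,0,0.4],[0,0,0,0,0,0,0.7],[0,0,0,0,0,0,1],[0,0,0,0,0,0,1]],
])

```text
time: 7.2
tool_pos: [381.9, 372.7, 10.0]
tcp_rot: [180.0, -0.0, 90.2]
ft_force: [0.3, -0.1, -0.5]
finger_gap: 85.4
grip_force: 0.0
```

Call:
arm_command([
  [[0,0,0.02,0,0,0,1],[0,0,0.04,0,0,0,1],[0,0,0.05,0,0,0,1],[0.01,-0.035,0.05,0,0,0,1],[0.01,-0.03,0.03,0,0,0,1],[0,0,0,0,0,0,1],[0,0,0,0,0,0,1]],
])

```text
time: 8.07
tool_pos: [401.5, 307.7, 199.2]
tcp_rot: [-180.0, -0.0, 90.2]
ft_force: [-0.4, -0.2, -0.2]
finger_gap: 85.7
grip_force: 0.0
```

```bash
python3 - <<'E'
from h import *
import pickle
print(status.sense()['tool_pos'])
m=model('wrist');im=viewer.snapshot('wrist')[:,:,::-1];cv2.imwrite('pics/w3.png',im);pickle.dump(m,open('w3.pkl','wb'))
cs=[np.round(proj(m,p)) for p in([382,372,30],[427,288,33],[334.5,277,10])];print(cs)
x0,y0=int(cs[2][0])-40,int(cs[0][1])-60;print(x0,y0)
cv2.imwrite('pics/w3c.png',cv2.resize(im[y0:y0+190,x0:x0+250],None,fx=3.1,fy=3.1,interpolation=2))
E
```

```text
[401.45384047 307.65338959 199.19432234]
[array([297., 115.]), array([343., 201.]), array([256., 204.])]
216 55
```

View pics/w3c.png

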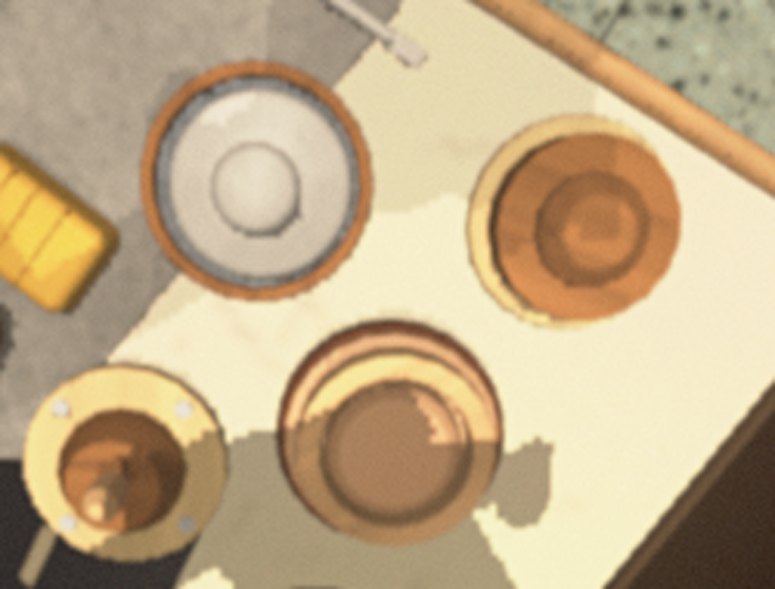

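The weight sits centred in the dish. Ring top outline: columns 298–500, rows 350–545; bore columns 322–470, rows 380–523.

```bash
cat >> h.py <<'E'
def box(m,n,l,r,t,b,z,d,x0,y0,k):
    P=lambda x,y:onz(m,x0+(x+.5)/k-.5,y0+(y+.5)/k-.5,z)
    cx,cy=(l+r)/2,(t+b)/2;p=[P(l,cy),P(r,cy),P(cx,t),P(cx,b)]
    print(n,'ctr',(sum(p)/4).round(1)[:2],'w %.1f h %.1f want %g'%(np.linalg.norm(p[0]-p[1]),np.linalg.norm(p[2]-p[3]),d))
E
python3 - <<'E'
from h import *
import pickle
m=pickle.load(open('w3.pkl','rb'));a=(216,55,3.1)
box(m,'ring out',298,500,350,545,33,66,*a)
box(m,'ring bore',322,470,380,523,33,50,*a)
box(m,'plate',24,227,364,560,10,72,*a)
box(m,'ped',492,681,133,320,28,58,*a)
box(m,'boss top',560,630,187,255,41,22,*a)
box(m,'former',278,503,320,545,12,80,*a)
E
```

```text
ring out ctr [428.3 289.4] w 65.7 h 66.2 want 66
ring bore ctr [427.3 288.3] w 48.2 h 48.6 want 50
plate ctr [334.3 276.9] w 71.2 h 72.2 want 72
ped ctr [485.  359.7] w 58.6 h 57.0 want 58
boss top ctr [484.  362.5] w 20.8 h 19.8 want 22
former ctr [426.9 288.4] w 77.8 h 80.8 want 80
```

Call:
arm_command([
  [[0.0135,-0.0095,-0.03,0,0,0,1],[0.013,-0.0092,-0.03,0,0,0,1],[0,0,-0.03,0,0,0,1],[0,0,-0.03,0,0,0,1],[0,0,-0.03,0,0,0,1],[0,0,-0.02,0,0,0,1],[0,0,-0.008,0,0,0,1],[0,0,-0.003,0,0,0,1],[0,0,0,0,0,0,1]],
])

```text
time: 9.25
tool_pos: [428.5, 289.2, 19.3]
tcp_rot: [180.0, -0.0, 90.2]
ft_force: [0.5, 0.0, 0.2]
finger_gap: 85.5
grip_force: 0.0
```

Call:
arm_command([
  [[0,0,0,0,0,0,-1],[0,0,0,0,0,0,-1],[0,0,0,0,0,0,-1],[0,0,0,0,0,0,-1],[0,0,0,0,0,0,-1]],
], force=30)

```text
time: 9.88
tool_pos: [429.0, 289.3, 20.5]
tcp_rot: [179.9, -0.1, 90.2]
ft_force: [-3.5, -1.7, 8.6]
finger_gap: 64.3
grip_force: 31.1
```

Call:
arm_command([
  [[0,0,0.004,0,0,0,-1],[0,0,0.008,0,0,0,-1],[0,0,0.012,0,0,0,-1],[0,0,0.015,0,0,0,-1],[0,0,0.02,0,0,0,-1],[0,0,0.02,0,0,0.131,-1],[0,0,0,0,0,0.131,-1],[0,0,0,0,0,0.131,-1],[0,0,0,0,0,0.131,-1],[0,0,0,0,0,0,-1]],
])

```text
time: 11.12
tool_pos: [428.6, 289.0, 99.0]
tcp_rot: [179.9, 0.0, 120.2]
ft_force: [0.2, 0.6, -1.0]
finger_gap: 64.2
grip_force: 33.2
```

```bash
python3 - <<'E'
from h import *
import pickle
m=model('wrist');w=viewer.snapshot('wrist')[:,:,::-1];cv2.imwrite('pics/w4.png',w);pickle.dump(m,open('w4.pkl','wb'))
s=viewer.snapshot('scene')[150:260,250:390,::-1];d=viewer.snapshot('side')[130:240,240:380,::-1]
cv2.imwrite('pics/g4.png',np.vstack([np.hstack([cv2.resize(a,(320,251),interpolation=2) for a in(s,d)]),w[80:400]]))
E
```

```text
(no output)
```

View pics/g4.png

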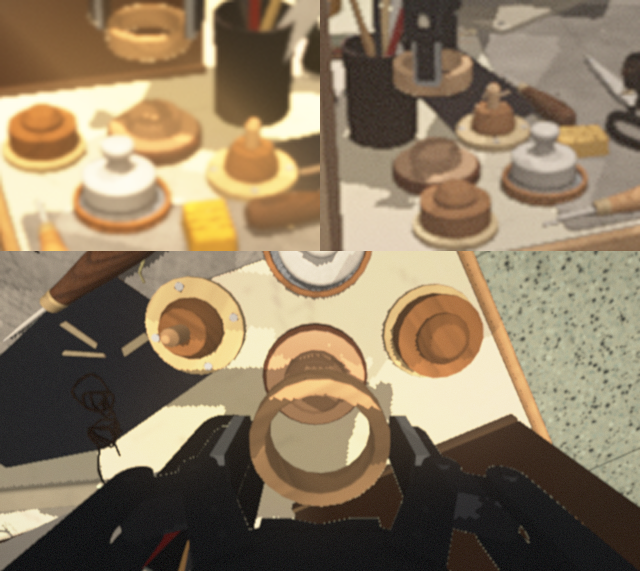

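Only the ring is lifted, level; the tray stays on the former. Ring outline in the wrist picture: columns 250–391, rows about 206–334.

```bash
python3 - <<'E'
from h import *
import pickle
m=pickle.load(open('w4.pkl','rb'))
box(m,'ring top',250,391,206,334,111.5,66,0,0,1)
box(m,'ring bore bottom?',270,372,234,301,111.5,50,0,0,1)
print([proj(m,p) for p in ([428.6,289,111.5],[428.6,289,93.5])])
box(m,'plate',145,245,106,200,10,72,0,0,1)
w=cv2.imread('pics/w4.png')[190:350,235:405];cv2.imwrite('pics/w4c.png',cv2.resize(w,None,fx=3.5,fy=3.5))
E
```

```text
ring top ctr [431.6 289.8] w 64.0 h 65.1 want 66
ring bore bottom? ctr [430.8 291.6] w 46.2 h 33.8 want 50
[array([313.97967856, 270.38139248]), array([314.50736705, 252.76178639])]
plate ctr [333.8 277.7] w 72.4 h 68.7 want 72
```

View pics/w4c.png

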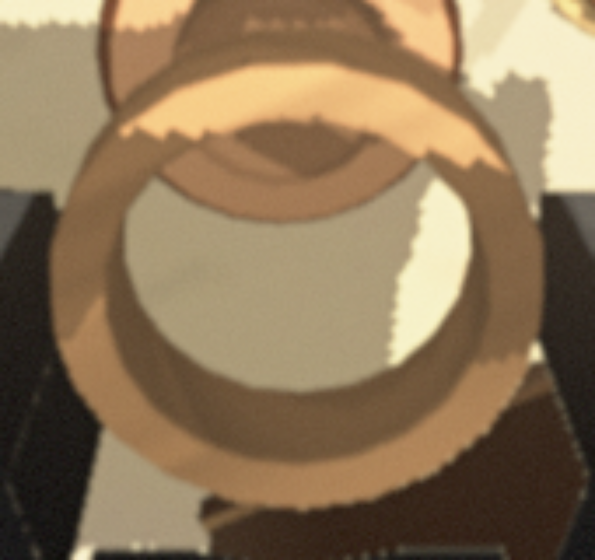

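Relating the ring in hand to the fingers shows that the wrist calibration reads about 2.7 mm too far along tool y, which agrees with the weight's slight +x offset in the dish. I'll use (331.5, 276.6) for the stand.

Call:
arm_command([
  [[-0.025,-0.0032,0,0,0,0,-1],[-0.025,-0.0032,0,0,0,0,-1],[-0.025,-0.003,0,0,0,0,-1],[-0.022,-0.003,-0.005,0,0,0,-1],[0,0,-0.02,0,0,0,-1],[0,0,-0.02,0,0,0,-1],[0,0,-0.015,0,0,0,-1],[0,0,-0.005,0,0,0,-1],[0,0,0,0,0,0,-1]],
])

```text
time: 12.4
tool_pos: [331.3, 276.4, 33.0]
tcp_rot: [-180.0, 0.0, 120.2]
ft_force: [-0.8, -0.2, -0.3]
finger_gap: 64.3
grip_force: 33.4
```

Call:
arm_command([
  [[0,0,-0.004,0,0,0,-1],[0,0,-0.004,0,0,0,-1],[0,0,-0.004,0,0,0,-1],[0,0,-0.003,0,0,0,-1],[0,0,-0.001,0,0,0,-1],[0,0,0,0,0,0,-1]],
])

```text
time: 13.15
tool_pos: [331.3, 276.4, 16.9]
tcp_rot: [-180.0, 0.0, 120.3]
ft_force: [-0.0, 0.0, -0.2]
finger_gap: 64.2
grip_force: 33.4
```

Call:
arm_command([
  [[0,0,-0.001,0,0,0,-1],[0,0,-0.001,0,0,0,-1],[0,0,-0.001,0,0,0,-1],[0,0,0,0,0,0,-1]],
])

```text
time: 13.65
tool_pos: [331.6, 276.6, 15.5]
tcp_rot: [-180.0, 0.0, 120.3]
ft_force: [-6.9, -5.7, 19.0]
finger_gap: 64.1
grip_force: 35.3
```

Call:
arm_command([
  [[0,0,0.0005,0,0,0,0.6],[0,0,0,0,0,0,0.75],[0,0,0,0,0,0,0.75],[0,0,0.01,0,0,0,0.75],[0,0,0.03,0,0,0,0.75],[0,0,0.05,0,0,0,1],[0.024,0.004,0.05,0,0,-0.131,1],[0.024,0.004,0.03,0,0,-0.131,1],[0.023,0.003,0,0,0,-0.131,1],[0,0,0,0,0,-0.131,1]],
])

```text
time: 14.9
tool_pos: [403.9, 287.6, 185.9]
tcp_rot: [179.9, -0.0, 89.9]
ft_force: [-1.0, 0.4, -0.5]
finger_gap: 85.1
grip_force: 0.0
```

Call:
arm_command([
  [[0,0.02,0,0,0,0,1],[0,0,0,0,0,0,1]],
])

```text
time: 15.15
tool_pos: [402.0, 308.8, 184.8]
tcp_rot: [180.0, -0.0, 90.4]
ft_force: [-0.7, -0.1, -0.3]
finger_gap: 85.7
grip_force: 0.0
```

```bash
python3 - <<'E'
from h import *
import pickle
print(status.sense()['tool_pos'])
m=model('wrist');im=viewer.snapshot('wrist')[:,:,::-1];cv2.imwrite('pics/w5.png',im);pickle.dump(m,open('w5.pkl','wb'))
cs=[np.round(proj(m,p)) for p in([382,372,30],[427,288,33],[334.5,277,10])];print(cs)
x0,y0=int(cs[2][0])-40,int(cs[0][1])-60;print(x0,y0)
cv2.imwrite('pics/w5c.png',cv2.resize(im[y0:y0+190,x0:x0+250],None,fx=3.1,fy=3.1,interpolation=2))
E
```

```text
[402.01817353 308.84563186 184.77423355]
[array([296., 116.]), array([343., 206.]), array([253., 209.])]
213 56
```

View pics/w5c.png

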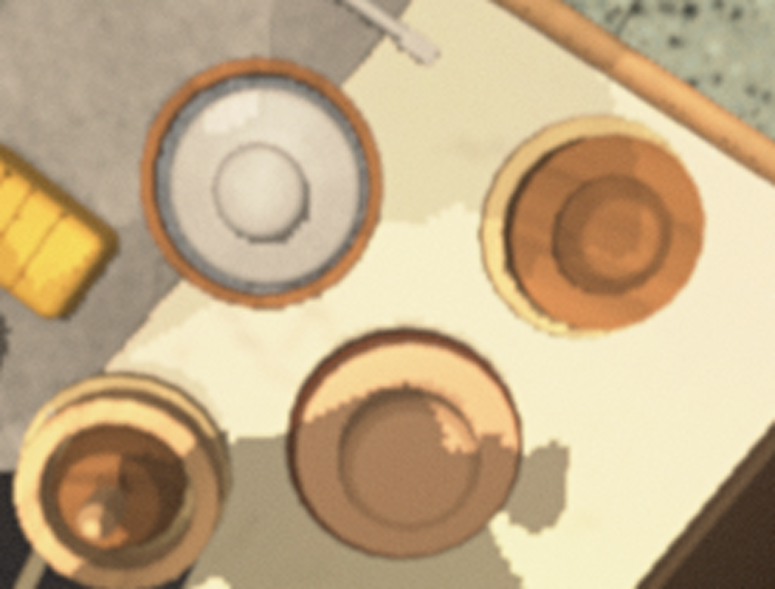

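The ring lies on the stand round the post. Tray: brim columns 293–521, rows 338–558; dome columns 340–480, rows 388–527.

```bash
python3 - <<'E'
from h import *
import pickle
m=pickle.load(open('w5.pkl','rb'));a=(213,56,3.1)
box(m,'dome',340,480,388,527,31,46,*a)
box(m,'brim',293,521,338,558,15,74,*a)
box(m,'ped',506,704,135,330,28,58,*a)
box(m,'boss top',575,655,190,265,41,22,*a)
box(m,'ring top z28',14,225,393,590,28,66,*a)
box(m,'ring top if',14,225,393,590,32,66,*a)
box(m,'dish',140,381,58,309,12,76,*a)
box(m,'weight',168,360,84,290,40,57,*a)
E
```

```text
dome ctr [428.7 290.4] w 43.9 h 45.6 want 46
brim ctr [429.  288.4] w 75.1 h 75.7 want 74
ped ctr [484.7 359.7] w 58.8 h 57.0 want 58
boss top ctr [483.9 362.4] w 22.7 h 20.9 want 22
ring top z28 ctr [336.4 277.2] w 67.4 h 66.7 want 66
ring top if ctr [337.3 278.6] w 66.5 h 65.8 want 66
dish ctr [381.6 372.2] w 74.3 h 75.0 want 76
weight ctr [384.4 372.3] w 54.0 h 56.2 want 57
```

Call:
arm_command([
  [[0.0123,-0.01,-0.03,0,0,0,1],[0.0122,-0.01,-0.03,0,0,0,1],[0,0,-0.03,0,0,0,1],[0,0,-0.03,0,0,0,1],[0,0,-0.025,0,0,0,1],[0,0,-0.014,0,0,0,1],[0,0,-0.006,0,0,0,1],[0,0,-0.002,0,0,0,1],[0,0,0,0,0,0,1]],
])

```text
time: 16.32
tool_pos: [427.4, 287.8, 18.3]
tcp_rot: [179.9, -0.0, 90.2]
ft_force: [-0.2, -0.1, -0.3]
finger_gap: 85.2
grip_force: 0.0
```

Call:
arm_command([
  [[0,0,0,0,0,0,-1],[0,0,0,0,0,0,-1],[0,0,0,0,0,0,-1],[0,0,0,0,0,0,-1],[0,0,0,0,0,0,-1],[0,0,0,0,0,0,-1]],
], force=22)

```text
time: 17.08
tool_pos: [427.2, 287.6, 18.2]
tcp_rot: [180.0, -0.0, 90.2]
ft_force: [-1.6, -0.3, 4.5]
finger_gap: 44.4
grip_force: 22.0
```

Call:
arm_command([
  [[0,0,0.004,0,0,0,-1],[0,0,0.008,0,0,0,-1],[0,0,0.015,0,0,0,-1],[0,0,0.02,0,0,0,-1],[0,0,0.02,0,0,0,-1],[0.011,0.0142,0.01,0,0,0,-1],[0,0,0,0,0,0,-1],[0,0,0,0,0,0,-1]],
])

```text
time: 18.08
tool_pos: [437.3, 301.3, 94.2]
tcp_rot: [-180.0, 0.0, 90.2]
ft_force: [0.6, 0.3, -0.7]
finger_gap: 44.1
grip_force: 22.6
```

```bash
python3 - <<'E'
from h import *
import pickle
t=status.sense();print(t['tool_pos'],t['finger_gap'])
m=model('wrist');w=viewer.snapshot('wrist')[:,:,::-1];cv2.imwrite('pics/w6.png',w);pickle.dump(m,open('w6.pkl','wb'))
s=viewer.snapshot('scene')[140:250,250:390,::-1];d=viewer.snapshot('side')[130:240,240:380,::-1]
p=t['tool_pos']
print([proj(m,p+[0,0,z]) for z in(-6,-3,13)])
box(m,'x',0,1,0,1,0,1,0,0,1)
cv2.imwrite('pics/g6.png',np.vstack([np.hstack([cv2.resize(a,(320,251),interpolation=2) for a in(s,d)]),w[60:400]]))
E
```

```text
[437.2852485  301.25047277  94.23469659] 44.14958333699014
[array([316.18412972, 254.23671573]), array([316.12563439, 256.92223191]), array([315.77444468, 273.04532636])]
x ctr [229.7 439.1] w 0.7 h 0.6 want 1
```

View pics/g6.png

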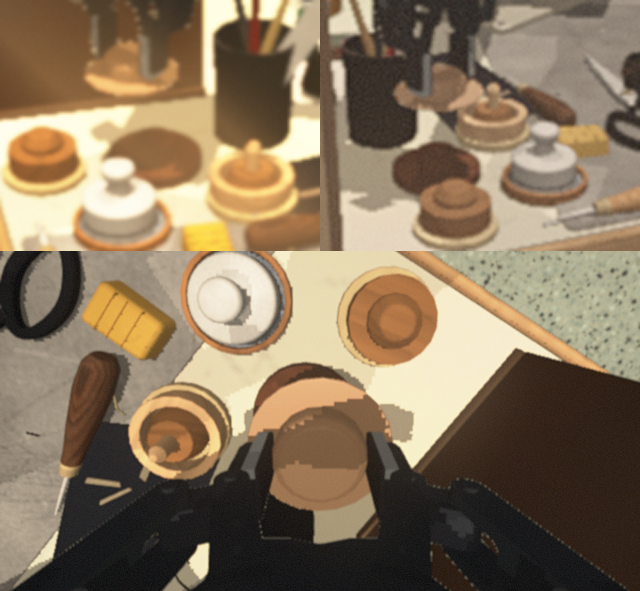

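The tray hangs level, former left behind. Wrist picture: brim columns 248–391, rows 186–319; pedestal top columns 350–437, rows 79–172.

```bash
python3 - <<'E'
from h import *
import pickle
m=pickle.load(open('w6.pkl','rb'));z=94.2
im=cv2.imread('pics/w6.png');hsv=cv2.cvtColor(im,cv2.COLOR_BGR2HSV)
box(m,'brim',248,391,186,319,z-3.2,74,0,0,1)
box(m,'dome top',274,367,214,311,z+12.8,46,0,0,1)
box(m,'ped',350,437,79,172,28,58,0,0,1)
# brown pedestal by mask, right/top edges are of the top face
k=cv2.inRange(hsv,(8,120,60),(18,255,240));k[:, :335]=0;k[:,450:]=0;k[190:]=0;k[:75]=0
c=max(cv2.findContours(k,0,1)[0],key=cv2.contourArea);print('ped bb',cv2.boundingRect(c))
# boss ellipse edges: print brightness along row/col through the boss
g=hsv[:,:,2];print(g[132,345:445:2]);print(g[70:190:2,395])
print(g[180:330:3,320])
E
```

```text
brim ctr [439.  302.4] w 71.6 h 73.3 want 74
dome top ctr [439.4 305.9] w 41.9 h 48.4 want 46
ped ctr [486.  361.5] w 55.6 h 58.2 want 58
ped bb (346, 82, 91, 92)
[221 111 165 173 171 170 176 182 186 186 177 121 135 135 134 134 145 164
 179 184 184 185 185 182 185 183 184 183 180 175 179 174 174 173 170 160
 138 133 143 169 169 167 169 164 165 164 230 248 247 247]
[232 231 225 218 230 231 214 175 178 177 181 179 177 181 180 173 143 149
 155 155 156 161 180 185 183 181 178 177 177 178 182 183 184 184 185 185
 178 168 165 161 142 130 121 125 159 173 175 177 185 186 186 194 236 248
 247 247 247 247 248 247]
[ 75  74 133 239 233 233 231 230 230 230 229 230 147 125 128 111 123 126
 124 132 126 125 123 126 127 123 124 126 124 123 121 124 125 164 161 162
 163 162 161 160 159 159 157 148 157 158 155 172 171 169]
```

```bash
python3 - <<'E'
from h import *
import pickle
m=pickle.load(open('w6.pkl','rb'))
box(m,'ped',349,436.5,83,173.5,28,58,0,0,1)
box(m,'boss33',366.5,422.5,101.5,157,33,35,0,0,1)
w=cv2.imread('pics/w6.png');hsv=cv2.cvtColor(w,cv2.COLOR_BGR2HSV)
s=hsv[:,:,1];v=hsv[:,:,2]
for r in (205,215,225): print(r,[(x,v[r,x]) for x in list(range(240,262,2))+list(range(376,400,2))])
print('col320',[(y,v[y,320],s[y,320]) for y in list(range(180,192))+list(range(308,326))])
E
```

```text
ped ctr [485.7 359.8] w 56.0 h 56.9 want 58
boss33 ctr [485.6 359.8] w 35.0 h 34.1 want 35
205 [(240, np.uint8(246)), (242, np.uint8(247)), (244, np.uint8(247)), (246, np.uint8(246)), (248, np.uint8(247)), (250, np.uint8(247)), (252, np.uint8(247)), (254, np.uint8(249)), (256, np.uint8(191)), (258, np.uint8(125)), (260, np.uint8(126)), (376, np.uint8(247)), (378, np.uint8(247)), (380, np.uint8(247)), (382, np.uint8(247)), (384, np.uint8(247)), (386, np.uint8(247)), (388, np.uint8(248)), (390, np.uint8(248)), (392, np.uint8(247)), (394, np.uint8(247)), (396, np.uint8(248)), (398, np.uint8(247))]
215 [(240, np.uint8(247)), (242, np.uint8(247)), (244, np.uint8(247)), (246, np.uint8(247)), (248, np.uint8(247)), (250, np.uint8(248)), (252, np.uint8(243)), (254, np.uint8(136)), (256, np.uint8(92)), (258, np.uint8(102)), (260, np.uint8(173)), (376, np.uint8(131)), (378, np.uint8(151)), (380, np.uint8(175)), (382, np.uint8(172)), (384, np.uint8(173)), (386, np.uint8(173)), (388, np.uint8(169)), (390, np.uint8(173)), (392, np.uint8(173)), (394, np.uint8(178)), (396, np.uint8(197)), (398, np.u
[... 928 characters left out ...]
)), (191, np.uint8(234), np.uint8(114)), (308, np.uint8(152), np.uint8(124)), (309, np.uint8(148), np.uint8(124)), (310, np.uint8(145), np.uint8(125)), (311, np.uint8(151), np.uint8(123)), (312, np.uint8(157), np.uint8(122)), (313, np.uint8(157), np.uint8(123)), (314, np.uint8(157), np.uint8(125)), (315, np.uint8(158), np.uint8(121)), (316, np.uint8(160), np.uint8(121)), (317, np.uint8(157), np.uint8(125)), (318, np.uint8(155), np.uint8(122)), (319, np.uint8(161), np.uint8(100)), (320, np.uint8(167), np.uint8(81)), (321, np.uint8(172), np.uint8(77)), (322, np.uint8(171), np.uint8(72)), (323, np.uint8(170), np.uint8(75)), (324, np.uint8(171), np.uint8(75)), (325, np.uint8(168), np.uint8(76))]
```

Call:
arm_command([
  [[0.015,0.019,0,0,0,0,-1],[0.015,0.019,0,0,0,0,-1],[0.016,0.0195,-0.01,0,0,0,-1],[0,0,-0.015,0,0,0,-1],[0,0,-0.012,0,0,0,-1],[0,0,-0.005,0,0,0,-1],[0,0,0,0,0,0,-1],[0,0,0,0,0,0,-1]],
])

```text
time: 19.23
tool_pos: [484.1, 359.2, 53.2]
tcp_rot: [180.0, -0.0, 90.2]
ft_force: [0.3, 0.2, 0.4]
finger_gap: 44.0
grip_force: 22.6
```

Expected seat: TCP z ≈ 34.2.

Call:
arm_command([
  [[-0.0005,-0.0004,-0.004,0,0,0,-1],[0,0,-0.004,0,0,0,-1],[0,0,-0.004,0,0,0,-1],[0,0,-0.003,0,0,0,-1],[0,0,-0.002,0,0,0,-1],[0,0,0,0,0,0,-1]],
])

```text
time: 19.98
tool_pos: [483.2, 358.7, 35.3]
tcp_rot: [-180.0, 0.0, 90.2]
ft_force: [0.0, 0.5, 0.4]
finger_gap: 44.4
grip_force: 22.6
```

Call:
arm_command([
  [[0,0,-0.001,0,0,0,-1],[0,0,-0.001,0,0,0,-1],[0,0,-0.0005,0,0,0,-1],[0,0,0,0,0,0,-1]],
])

```text
time: 20.48
tool_pos: [483.5, 358.9, 34.2]
tcp_rot: [180.0, -0.0, 90.2]
ft_force: [-3.5, -2.1, 9.3]
finger_gap: 44.5
grip_force: 23.4
```

Call:
arm_command([
  [[0,0,0,0,0,0,0.2],[0,0,0,0,0,0,0.4],[0,0,0,0,0,0,0.6],[0,0,0.004,0,0,0,0.8],[0,0,0.03,0,0,0,1],[-0.01,-0.005,0.05,0,0,0,1],[-0.03,-0.02,0.04,0,0,0,1],[-0.04,-0.026,0.03,0,0,0,1],[0,0,0,0,0,0,1],[0,0,0,0,0,0,1]],
])

```text
time: 21.72
tool_pos: [403.7, 307.9, 187.2]
tcp_rot: [179.9, -0.0, 90.2]
ft_force: [0.7, -0.1, -0.5]
finger_gap: 85.3
grip_force: 0.0
```

```bash
python3 - <<'E'
from h import *
import pickle
t=status.sense();print(t['tool_pos'])
m=model('wrist');w=viewer.snapshot('wrist')[:,:,::-1].copy();cv2.imwrite('pics/w7.png',w);pickle.dump(m,open('w7.pkl','wb'))
hsv=cv2.cvtColor(w,cv2.COLOR_BGR2HSV)
f=np.round(proj(m,[429,289,12])).astype(int);print('former px',f)
print('row',hsv[f[1],f[0]-60:f[0]+61:3,2]);print('col',[hsv[f[1]-60:f[1]+61:3,f[0],2]])
print('rowS',hsv[f[1],f[0]-60:f[0]+61:3,1]);print('colS',hsv[f[1]-60:f[1]+61:3,f[0],1])
p=np.round(proj(m,[485,360,31])).astype(int);print('tray px',p)
print('row',hsv[p[1],p[0]-60:p[0]+61:3,1]);print('col',hsv[max(0,p[1]-60):p[1]+61:3,p[0],1])
E
```

```text
[403.66471023 307.9478342  187.19398515]
former px [342 198]
row [124 138 187 192 186 169 167 121  85  86  85  84  83  84  74  86  86  98
 140 163 166 155 140  79 102 127  97  95 107  86  90 126 136 249 247 247
 208 239 247 246 247]
col [array([246, 247, 246, 246, 246, 247, 243, 204, 113, 129, 130, 136, 135,
       131,  74,  70,  77,  91,  93, 165, 166, 133, 133,  67,  68,  73,
        84,  84,  77,  80,  85,  80, 131, 173, 170, 170, 171, 172, 168,
       166, 166], dtype=uint8)]
rowS [111  78  71  69  71  69  72  86 132 133 123 134 138 140 145 136 130 101
  69  75  68  72  73 126 140 151 134 140 145 125 125 142 122  46  45  52
  74  58  50  47  43]
colS [ 44  43  45  45  45  44  50  71 140 148 139 144 149 140 134 109 109 129
 118  74  68  77  75 110 116 133 149 134 132 128 129 140  84  75  78  75
  78  77  74  75  78]
tray px [406 129]
row [ 44  45  46  45  44  46  71 107 108 109 109 109 120 116 119 117 113 112
 112 112 114 112 115 118 117 107 108 106 107 121 111 109 108 106  44  45
  46  43  45  44  45]
col [131 131 131 120  59  60  60 103 112 112 110 111 121 124 123 111 111 112
 111 113 114 115 115 108 102 101 104 106 114 122 109 105 107 109  54  46
  45  45  43  46  47]
```

```bash
python3 - <<'E'
from h import *
import pickle
m=pickle.load(open('w7.pkl','rb'));w=cv2.imread('pics/w7.png')
hsv=cv2.cvtColor(w,cv2.COLOR_BGR2HSV)
def seg(f,mask,half=65):
    k=np.zeros_like(mask);k[f[1]-half:f[1]+half,f[0]-half:f[0]+half]=mask[f[1]-half:f[1]+half,f[0]-half:f[0]+half]
    k=cv2.morphologyEx(k,cv2.MORPH_OPEN,np.ones((3,3)))
    return cv2.findContours(k,cv2.RETR_CCOMP,1)
mask=((hsv[:,:,1]>97)*255).astype(np.uint8)
for f,n,z,d in(((342,198),'former',12,80),((406,129),'tray brim',31,74)):
    cs,h=seg(f,mask)
    for c in cs:
        if cv2.contourArea(c)>150:
            e=cv2.fitEllipse(c);x,y,ww,hh=cv2.boundingRect(c);print(n,np.round(e[0],1),np.round(e[1],1),(x,y,ww,hh))
            box(m,n,x-.5,x+ww-.5,y-.5,y+hh-.5,z,d,0,0,1)
print('hole top',proj(m,[429,289,27]))
# tray level check: dome top and brim edges
E
```

```text
former [280.2 208.2] [ 7.9 39.4] (277, 190, 9, 38)
former ctr [365.5 276.9] w 9.4 h 41.8 want 80
former [341.  197.2] [71.9 74.1] (304, 161, 75, 73)
former ctr [428.  289.2] w 77.6 h 78.7 want 80
former [341.4 199.6] [14.3 19. ] (332, 192, 20, 16)
former ctr [428.6 287.1] w 20.8 h 17.3 want 80
former [391.5 149.4] [34.8 41.4] (370, 133, 37, 37)
former ctr [473.6 337.4] w 36.8 h 36.8 want 80
former [300.9 134.9] [32.9 52.4] (277, 133, 52, 21)
former ctr [388.7 345.1] w 51.3 h 20.5 want 80
tray brim [356.  179.7] [30.  43.1] (341, 161, 38, 33)
tray brim ctr [443.8 315.1] w 36.3 h 32.3 want 74
tray brim [411.2 120.4] [93.9 97.2] (366, 64, 105, 106)
tray brim ctr [494.8 370.5] w 95.3 h 93.8 want 74
hole top [343.0092952  201.99032703]
```

Call:
arm_command([
  [[0.0113,-0.0095,-0.03,0,0,0,0.4],[0.011,-0.0093,-0.03,0,0,0,0.4],[0,0,-0.03,0,0,0,0.4],[0,0,-0.03,0,0,0,0.4],[0,0,-0.025,0,0,0,0.4],[0,0,-0.016,0,0,0,0.4],[0,0,-0.008,0,0,0,0.4],[0,0,-0.003,0,0,0,0.4],[0,0,0,0,0,0,0.4],[0,0,0,0,0,0,0.4]],
])

```text
time: 23.02
tool_pos: [426.3, 289.3, 15.9]
tcp_rot: [179.9, -0.0, 90.2]
ft_force: [-0.2, -0.5, 0.8]
finger_gap: 59.7
grip_force: 0.0
```

Call:
arm_command([
  [[0,0,0,0,0,0,-1],[0,0,0,0,0,0,-1],[0,0,0,0,0,0,-1],[0,0,0,0,0,0,-1],[0,0,0,0,0,0,-1]],
], force=35)

```text
time: 23.65
tool_pos: [426.1, 289.2, 15.9]
tcp_rot: [179.9, -0.0, 90.2]
ft_force: [-0.3, -1.1, 4.9]
finger_gap: 34.6
grip_force: 34.4
```

Call:
arm_command([
  [[0,0,0.004,0,0,0,-1],[0,0,0.01,0,0,0,-1],[0,0,0.016,0,0,0,-1],[0,0,0.025,0,0,0,-1],[0,0,0.025,0,0,0,-1],[0,0,0.005,0,0,0,-1],[0,0,0,0,0,0,-1],[0,0,0,0,0,0,-1]],
])

```text
time: 24.65
tool_pos: [424.8, 288.6, 98.8]
tcp_rot: [-179.9, 0.1, 90.2]
ft_force: [-0.2, 0.4, -1.5]
finger_gap: 34.5
grip_force: 35.0
```

```bash
python3 - <<'E'
from h import *
import pickle
t=status.sense();p=t['tool_pos'];print(p,t['finger_gap'],t['ft_force'])
m=model('wrist');w=viewer.snapshot('wrist')[:,:,::-1].copy();cv2.imwrite('pics/w8.png',w);pickle.dump(m,open('w8.pkl','wb'))
hsv=cv2.cvtColor(w,cv2.COLOR_BGR2HSV);V=hsv[:,:,2];S=hsv[:,:,1]
q=np.round(proj(m,p-[0,0,4])).astype(int);print('disc px',q)
print('col',[(y,V[y,q[0]],S[y,q[0]]) for y in range(q[1]-95,q[1]+100,4)].__str__().replace('np.uint8',''))
d=np.round(proj(m,[334.5,277,28])).astype(int);print('stand px',d)
k=((S>97)*255).astype(np.uint8)
for lo,hi in ((100,150),):
  print('row V',V[d[1],d[0]-55:d[0]+56:2]);print('col V',V[d[1]-55:d[1]+70:2,d[0]])
E
```

```text
[424.8442622  288.55508606  98.82708032] 34.48524572377707 [-0.21928511  0.39240089 -1.46693358]
disc px [316 256]
col [(161, (235), (62)), (165, (238), (59)), (169, (225), (67)), (173, (151), (68)), (177, (132), (71)), (181, (73), (126)), (185, (111), (142)), (189, (111), (145)), (193, (108), (149)), (197, (114), (141)), (201, (115), (149)), (205, (115), (149)), (209, (112), (146)), (213, (111), (152)), (217, (108), (153)), (221, (60), (136)), (225, (63), (134)), (229, (56), (141)), (233, (56), (141)), (237, (56), (137)), (241, (63), (150)), (245, (63), (130)), (249, (61), (146)), (253, (98), (99)), (257, (171), (75)), (261, (167), (75)), (265, (166), (75)), (269, (46), (122)), (273, (50), (158)), (277, (52), (157)), (281, (51), (130)), (285, (51), (150)), (289, (51), (145)), (293, (65), (145)), (297, (75), (136)), (301, (76), (154)), (305, (75), (150)), (309, (73), (150)), (313, (74), (155)), (317, (75), (153)), (321, (80), (147)), (325, (39), (92)), (329, (27), (57)), (333, (18), (99)), (337, (26), (49)), (341, (19), (27)), (345, (25), (51)), (349, (17), (105)), (353, (34), (23))]
stand px [191 228]
row V [ 47  45  50  49  47  76 239 243 235 234 207 134 104 103 105 151 168 167
 165 169 168 159 143 137 134 127 124 122 118 133 159 161 162 159 167 180
 178 138 108 107 105 102 100  97  88 129 244 247 246 247 234 137  99 110
 139 111]
col V [156 163 229 225 151 134 155 236 241 241 241 230 141 119 120 124 123 126
 122 142 167 172 168 158 150 149 139 122 116 113 111 109 104 104 121 179
 188 191 193 181 128 123 124 128 221 246 245 247 220  53  51  46  48  44
  49  41  41  33  35  36  38  35  41]
```

```bash
python3 - <<'E'
from h import *
import pickle
np.set_printoptions(precision=1,suppress=True)
m=pickle.load(open('w8.pkl','rb'));w=cv2.imread('pics/w8.png');hsv=cv2.cvtColor(w,cv2.COLOR_BGR2HSV);V=hsv[:,:,2];S=hsv[:,:,1]
z=94.9
a,b=onz(m,317,183,z),onz(m,317,323.5,z);print('disc y ends',a,b,(a+b)/2)
print('row200',[(x,int(V[200,x]),int(S[200,x])) for x in list(range(250,290,3))+list(range(345,385,3))])
print('hole: row 260',[(x,int(V[260,x])) for x in range(290,350,3)])
h1,h2=onz(m,317,252,98.8+11.1),onz(m,317,267,98.8-15.9);print(h1,h2)
# stand: ring ellipse from bright mask, dowel
for u,v in((334.3,276.9),(331.6,276.6)): print([proj(m,[u,v,z]) for z in(10,28,32,56)])
c=proj(m,[334.3,276.9,56]).astype(int)
np.set_printoptions(linewidth=250)
print(c);print(V[c[1]-22:c[1]+22:2,c[0]-24:c[0]+26:2])
E
```

```text
disc y ends [425.2 326.5  94.9] [425.4 248.5  94.9] [425.3 287.5  94.9]
row200 [(250, 247, 43), (253, 247, 42), (256, 246, 46), (259, 247, 46), (262, 249, 46), (265, 164, 70), (268, 74, 124), (271, 104, 142), (274, 111, 142), (277, 112, 143), (280, 111, 145), (283, 112, 146), (286, 111, 145), (289, 109, 138), (345, 109, 143), (348, 109, 147), (351, 114, 141), (354, 115, 140), (357, 115, 142), (360, 115, 149), (363, 117, 142), (366, 115, 146), (369, 98, 148), (372, 84, 97), (375, 232, 69), (378, 247, 45), (381, 247, 44), (384, 247, 46)]
hole: row 260 [(290, 60), (293, 61), (296, 62), (299, 59), (302, 56), (305, 143), (308, 167), (311, 169), (314, 169), (317, 170), (320, 169), (323, 167), (326, 170), (329, 170), (332, 170), (335, 92), (338, 56), (341, 63), (344, 62), (347, 64)]
[425.4 298.1 109.9] [425.2 275.9  82.9]
[array([199.7, 219.1]), array([190.7, 227.8]), array([188.5, 229.9]), array([173.5, 244.2])]
[array([196.3, 219.5]), array([186.9, 228.2]), array([184.7, 230.3]), array([169.3, 244.6])]
[173 244]
[[248 245 243 236 183 102 106 100 103 136 149 150 149 149 150 149 148 148 150
[... 1489 characters left out ...]
 241 248 246 246 246 245 215 142 111 117 116 117 115 122 132 146 150 132 125 118]
 [ 47  51  44  44  53 160 246 247 245 245 246 247 228 156 122 116 121 114 115 117 118 120 112 111 116]
 [ 38  43  48  51  47  65 192 238 246 246 246 245 246 236 200 152 126 119 117 117 118 127 123 115 116]
 [ 48  46  48  45  45  97 158 176 232 248 246 245 246 247 245 237 209 162 130 123 119 122 126 122 114]
 [ 43  43  49  45  53 141 165 166 172 213 244 247 246 245 246 247 247 243 226 212 189 162 144 144 144]
 [ 46  46  42  44  84 159 164 169 142  70 154 232 246 247 246 246 246 246 246 246 245 244 240 237 239]
 [ 46  46  47  50 122 165 165 161 110  46  46  89 162 231 247 248 245 246 244 245 245 246 246 246 243]]
```

Dowel tip measured at (172.7,245.5), agreeing with the stand estimate within 1 mm; former in hand is level and centred. Moving over the dowel.

Call:
arm_command([
  [[-0.023,-0.0028,0,0,0,0,-1],[-0.023,-0.0028,0,0,0,0,-1],[-0.023,-0.0028,0,0,0,0,-1],[-0.0237,-0.0028,0,0,0,0,-1],[0,0,-0.008,0,0,0,-1],[0,0,0,0,0,0,-1],[0,0,0,0,0,0,-1]],
])

```text
time: 25.58
tool_pos: [333.4, 277.7, 91.8]
tcp_rot: [-180.0, 0.0, 90.2]
ft_force: [-0.3, 0.3, -2.0]
finger_gap: 34.8
grip_force: 35.1
```

```bash
python3 - <<'E'
from h import *
import pickle
t=status.sense();p=t['tool_pos'];print(p)
m=model('wrist');w=viewer.snapshot('wrist')[:,:,::-1].copy();cv2.imwrite('pics/w9.png',w)
V=cv2.cvtColor(w,cv2.COLOR_BGR2HSV)[:,:,2]
c=proj(m,p+[1.6,-1,11]).astype(int);print(c,[proj(m,[p[0]+1.6,p[1]-1,z]) for z in(56,p[2]-16,p[2]+11)])
np.set_printoptions(linewidth=250);print(V[c[1]-28:c[1]+24:2,c[0]-26:c[0]+28:2])
E
```

```text
[333.39539901 277.70936621  91.79121679]
[319 272] [array([319.3495661, 233.4981912]), array([319.35424766, 247.62895658]), array([319.36258229, 272.78611284])]
[[ 48  45  47  53  55  57  58  63  60  56  59  63  58  60  59  59  54  60  59  56  59  58  60  57  51  53  52]
 [ 50  50  54  58  56  60  57  62  59  55  59  58  62  58  58  60  58  60  60  59  57  62  56  60  58  55  53]
 [ 51  55  57  55  60  61  56  56  56  59  57  60  60  63  58  57  57  61  60  58  59  58  59  61  59  55  54]
 [ 53  57  57  58  57  58  61  59  58  54  62  60  57  55  56  59  57  60  58  59  58  58  63  58  61  59  61]
 [ 53  59  51  52  59  57  57  55  59  59  58  63  65  67  76  67  57  59  57  61  58  58  57  57  61  63  58]
 [ 57  57  56  60  55  57  56  52  63  95 120 131 136 145 144 128 115  95  75  60  53  60  58  61  59  53  61]
 [ 52  53  57  52  57  54  61  93 128 154 162 166 166 161 152 149 153 149 146 121  74  59  62  59  60  59  60]
 [ 55  58  52  56  54  65 121 148 157 159 163 163 161 149 150 150 157 158 161 161 137  76  57  60  62  59  61]
 [ 57  56  56  56  55  60 117 121 127 150 160 155 1
[... 1247 characters left out ...]
  49  47  47  47  60  70  73  72]
 [ 72  69  74  65  54  47  51  46  51  50  48  50  54  50  50  48  50  47  48  47  45  45  55  67  72  72  74]
 [ 73  73  73  74  67  58  51  47  47  51  51  46  53  50  51  46  47  49  49  50  52  55  65  72  73  74  72]
 [ 74  76  75  76  74  68  54  48  50  50  49  49  52  48  51  50  51  48  48  52  56  65  73  75  74  75  76]
 [ 77  75  76  78  72  72  70  63  54  49  48  50  51  47  46  47  51  49  53  59  71  72  73  74  73  71  70]
 [ 80  74  77  75  74  76  75  74  71  62  57  52  53  55  51  55  59  65  68  72  74  72  71  73  75  72  74]
 [ 74  78  78  77  76  78  73  75  74  75  69  70  71  69  69  71  73  74  71  72  73  76  74  73  76  71  72]]
```

Call:
arm_command([
  [[-0.0005,0,-0.008,0,0,0,-1],[0,0,-0.006,0,0,0,-1],[0,0,-0.004,0,0,0,-1],[0,0,-0.003,0,0,0,-1],[0,0,-0.003,0,0,0,-1],[0,0,-0.003,0,0,0,-1],[0,0,0,0,0,0,-1]],
])

```text
time: 26.5
tool_pos: [332.3, 277.7, 64.8]
tcp_rot: [-180.0, 0.0, 90.2]
ft_force: [-0.2, 0.1, -0.7]
finger_gap: 34.6
grip_force: 35.1
```

Threaded over the dowel with no contact. Continuing to the seat (TCP ≈ 47.9).

Call:
arm_command([
  [[0,0,-0.004,0,0,0,-1],[0,0,-0.004,0,0,0,-1],[0,0,-0.004,0,0,0,-1],[0,0,-0.002,0,0,0,-1],[0,0,-0.001,0,0,0,-1],[0,0,-0.001,0,0,0,-1],[0,0,-0.0005,0,0,0,-1],[0,0,0,0,0,0,-1]],
])

```text
time: 27.5
tool_pos: [332.5, 277.8, 48.5]
tcp_rot: [180.0, -0.0, 90.2]
ft_force: [0.4, -0.3, -1.8]
finger_gap: 34.5
grip_force: 35.1
```

Call:
arm_command([
  [[0,0,-0.0007,0,0,0,-1],[0,0,-0.0007,0,0,0,-1],[0,0,0,0,0,0,-1]],
])

```text
time: 27.88
tool_pos: [332.6, 277.9, 47.9]
tcp_rot: [180.0, -0.0, 90.2]
ft_force: [-3.5, -1.2, 8.5]
finger_gap: 34.3
grip_force: 35.9
```

Call:
arm_command([
  [[0,0,0,0,0,0,0],[0,0,0,0,0,0,0.2],[0,0,0,0,0,0,0.4],[0,0,0.005,0,0,0,0.4],[0,0,0.025,0,0,0,0.4],[0,0,0.05,0,0,0,0.4],[0.02,0.01,0.05,0,0,0,0.4],[0.03,0.01,0.02,0,0,0,0.4],[0.02,0.01,0,0,0,0,0.4],[0,0,0,0,0,0,0.4]],
])

```text
time: 29.12
tool_pos: [403.2, 308.0, 197.4]
tcp_rot: [180.0, -0.0, 90.2]
ft_force: [-0.7, 0.3, 0.1]
finger_gap: 59.8
grip_force: 0.0
```

```bash
python3 - <<'E'
from h import *
t=status.sense();print(t['tool_pos'],t['time'],t['ft_force'])
m=model('wrist');w=viewer.snapshot('wrist')[:,:,::-1].copy();cv2.imwrite('pics/w10.png',w)
s=viewer.snapshot('scene');d=viewer.snapshot('side');cv2.imwrite('pics/s10.png',s[:,:,::-1]);cv2.imwrite('pics/d10.png',d[:,:,::-1])
hsv=cv2.cvtColor(w,cv2.COLOR_BGR2HSV);S=hsv[:,:,1];V=hsv[:,:,2]
# former on stand: dark disc, top face z=44
k=((S>95)&(V<150)).astype(np.uint8)*255
q=proj(m,[334.5,277,44]).astype(int);print('px',q)
r=np.zeros_like(k);r[q[1]-70:q[1]+70,max(0,q[0]-70):q[0]+70]=k[q[1]-70:q[1]+70,max(0,q[0]-70):q[0]+70]
c=max(cv2.findContours(cv2.morphologyEx(r,cv2.MORPH_OPEN,np.ones((3,3))),0,1)[0],key=cv2.contourArea);x,y,ww,hh=cv2.boundingRect(c);print((x,y,ww,hh),cv2.fitEllipse(c))
box(m,'former',x-.5,x+ww-.5,y-.5,y+hh-.5,44,80,0,0,1)
# side view: former rows profile for level: lower/upper edge at left & right
D=cv2.cvtColor(d[:,:,::-1].copy(),cv2.COLOR_BGR2HSV);ds=model('side')
cc=[332,277];
for z in(32,44,59): print(z,proj(ds,[*cc,z]))
u,v=proj(ds,[*cc,38]).astype(int)
np.set_printoptions(linewidth=300)
print(u,v);print(D[v-16:v+20,u-32:u+34:2,2])
E
```

```text
[403.17969986 307.98781781 197.40508898] 29.125 [-0.6932429   0.28721908  0.08288858]
px [247 215]
(207, 174, 81, 78) ((248.3140869140625, 211.7117462158203), (75.02677917480469, 81.70236206054688), 82.32103729248047)
former ctr [334.2 279.2] w 79.2 h 80.8 want 80
32 [317.34325789 176.65784802]
44 [317.42899033 171.6020103 ]
59 [317.53757711 165.1984009 ]
317 174
[[ 73  68  70 ... 141 144 146]
 [ 64  71  71 ... 140 141 141]
 [ 71  69  68 ... 143 140 143]
 ...
 [157 159 160 ... 207 224 223]
 [159 159 158 ... 187 209 204]
 [158 159 158 ... 184 185 173]]
```

```bash
python3 -c "
from bench import job
print(job.hand_in())"
```

```text
the job is handed in; nothing more can be done
None
```

I took the stack apart in the order asked, and the job is handed in at about 29 s: weight in its dish, ring round the post, tray dome up on the trimming block, former over the dowel. Each part met its support at the expected height, but the last check of tray and former was by measurement only, not a viewed picture, and the hand-in gave no verdict.

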